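# Lock the paper trimmer with its pin

### The job

Make the paper trimmer safe: press its raised cutting arm right down to its stop and push the lock pin from the right-hand, outer side through the locking lug and the arm until the pin's flat tab is up against the lug. The pin is kept in the flat tin: lever the tin's tight lid open with the blade of the letter opener before you reach in. Finish with the opener lying flat on the desk, and leave everything else where it is.

Things in the scene. Friction and masses are not known exactly. Their poses are not given: they have to be found in the camera images.
- trimmer: Heavy lever-arm paper trimmer, fixed. Origin: centre of the underside of its board (x 360 by y 260 mm, top 28 mm above the desk); x to the far edge, y left. The arm runs along the right (-y) edge from a far pivot to a black handle overhanging the near end. Near the front right corner stands the locking lug: two upright dark steel ears, tops 76 mm high. The desk to the right of it is free.
- lug_hole (a point): Centre of the hole on the outer (-y) face of the outer ear, 52 mm above the desk, at (-165, -152, 52) mm in the trimmer's frame, same axes. Ears 44 mm long (x), 8 mm thick (y), 14 mm apart; the 10 mm thick arm drops between them. A 16 mm round hole along y goes through ears and arm, in line only with the arm fully down. The pin enters here along +y; the inner ear ends 30 mm on.
- cutter_handle (a point): Top of the middle of the arm's black round handle (108 mm long, about 26 mm thick); 66 mm above the desk when the arm is down on its stop, 0.21 to 0.31 m at the start. The arm turns about a pivot along y at (165, -137, 52) mm in the trimmer's frame, 430 mm from here, 330 mm from its hole. It stays wherever it is left, also down; 2 to 4 N down on the handle lowers it.
- tin: Flat oblong metal tin, 120 (x) by 220 (y) by 45 mm high, walls and floor 3 mm, fixed by non-slip feet. Origin: centre of its underside; x points from the front, where the lid lifts, to the hinge side; the front roughly faces the robot. The lid is a flat 3 mm sheet hinged on the upper rear (+x) edge. Inside lie the lock pin and an eraser.
- lid_hinge (a point): Middle of the lid's hinge axis (along the tin's y), at (60, 0, 45) mm in the tin's frame, same axes as the tin.
- tin_lid (a joint): Angle of the tin's lid: 0 shut, growing as it opens, stop at 1.95 rad (leaning back a little past upright). A stiff hinge: the lid stays at whatever angle it is left; lifting its front lip takes about 1 N.
- lid_lip (a point): Middle of the lower front edge of the lid's lip, which runs all along the front and stands out 8 mm beyond the tin's front wall; 128.5 mm from the hinge axis; 45 mm above the desk when shut. The blade goes under this lip.
- pin: Steel lock pin: round 12 mm shaft, 60 mm long, its last 10 mm tapered to 6 mm; behind it a flat tab 36 long, 28 wide, 12 mm thick, which is grip and stop. Origin: on the axis at the shoulder; x along the shaft to the tip, so the tab spans x -36 to 0, y -14 to 14 mm. Starts flat on the tin's floor under the lid (axis 9 mm above the desk), its tip roughly towards the tin's +y end.
- pin_tip (a point): Tip of the lock pin, 60 mm from its origin along x.
- opener: Letter opener, 175 mm long, flat on the desk: dark wooden handle 85 long, 18 wide (y), 14 mm high; flat steel blade 16 wide, 2.5 mm thick, narrower at the tip, at half the handle's height. Origin: under the handle, 30 mm from the blade, at the centre of mass; x points along the blade, so the handle spans x -55 to 30 and the blade 30 to 120 mm.
- opener_tip (a point): Tip of the opener's blade, (120, 0, 7) mm in the opener's frame.
- eraser: White eraser, 34 by 22 by 13 mm, in the tin near its +y end. Bystander.
- cards: Stack of blank cards, 148 by 105 by 16 mm, on the trimmer's board. Bystander.
- mug: White mug, 82 mm across, 95 mm high, on the right. Bystander.
- stapler: Black stapler, 150 by 36 by 52 mm, on the left. Bystander.
- marker: White marker pen with a black cap, about 140 mm long, 16 mm thick, near the handle of the trimmer. Bystander.
- notes: Block of plain note paper, 76 by 76 by 30 mm, beyond the tin. Bystander.

How it is judged (in metres and radians):
On the way:
1. the tin's lid is raised by the letter opener's blade, with no finger on the tin (value of joint tin_lid above 0.2 rad and contact force between opener and tin above 0.1 N and contact force between the fingers and tin below 0.5 N), for 0.1 s.
At the end, for the whole second after the job is handed in: Arm down (handle top below 73 mm); pin in from the right through both ears and the arm, its shoulder within 8 mm of the hole centre on the outer face, in line within 0.15 rad, tip 10 mm or more past the inner ear; opener flat on the desk (within 12 mm and 0.12 rad); both at rest (height (world z) of cutter_handle below 0.073 m and distance between pin and lug_hole below 0.008 m and angle between the x axis of pin and the y axis of trimmer, either way round below 0.15 rad and y of pin_tip in the frame of trimmer above -0.112 m and linear speed of each of pin, opener below 0.02 m/s and height (world z) of opener below 0.012 m and angle between opener's own z axis and vertical below 0.12 rad); the robot touches nothing.
It fails at once if a bystander is moved by more than 30 mm (distance of any of eraser, cards, mug, stapler, marker, notes from where it was at the start of the episode above 0.03 m).
It also fails if it takes over 72 s, if anything falls off the work surface, if the arm or the gripper's body presses on something with over 40 N, if the wrist force passes 120 N, or if a joint passes its speed limit or range.

### The arm

A 6-joint arm with a two-finger parallel gripper is mounted at the origin on the work surface. World frame = base frame: x ahead of the robot, y to its left, z up, the work surface at z = 0. Lengths are in m, angles in degrees, forces in N, time in s.
With the tool pointing down it reaches from about 0.325 to 0.775 m from the base axis. Payload 5.5 kg.
Tool frame: the origin (TCP) lies at the centre of the arm's flange, where the gripper is bolted on; the fingertips stand 182 mm ahead of it and the grasp point (between the pads) lies 163 mm ahead of it; z points along the fingers, y is the direction in which the jaws open and shut (so a half turn about z gives the same grasp; the last joint's range is limited). The gripper opens to 88 mm and grips with 3 to 60 N. Pads are 20 mm wide; open, the fingers measure 115 mm over their backs; the gripper's body (75 mm by 178 mm) begins 61 mm behind the grasp point.
Start: joints at [70.319, 5.22, 70.514, -0, 104.267, -3.249], TCP at [0.17, 0.576, 0.405] pointing down, gripper open.
Joint ranges: [-164.24, 164.24], [-49.07, 125.15], [9.68, 141.18], [-86.29, 266.29], [3.28, 154.24], [-151.56, 151.56]. Speed limits (degrees/s): [147.25, 147.25, 172.46, 180, 180, 180].

### API

Orientations are given as [roll, pitch, yaw] about the fixed x, y, z axes, in that order (R = Rz(yaw) Ry(pitch) Rx(roll)).
In Python, from station import r gives the robot as it stands. The module is installed in compiled form; this text tells all that it offers. Calls block until the motion is done:
- r.reach(position, orientation): joint-space move of the TCP to a pose.
- r.servo_line(position, rotation=None, speed=0.15): straight line of the TCP; rotation=None keeps the orientation; speed is the mean speed in m/s.
- r.move_joints(angles): joint-space move.
- r.let_go() and r.grab(squeeze=None): open the fingers fully, or close them until they stop; squeeze is the grip in N (None keeps the last).
- r.wait(seconds).
- r.inverse_kinematics(position, orientation): joint angles nearest the present ones, or None.
- r.sense(): the state.
- r.snapshot(name): name is "side" or "top"; returns a dict with "frame" (480x640x3 uint8, red, green, blue), "fx", "fy", "cx", "cy" (pixels), "dist_coeffs" ([k1, k2, p1, p2, k3] as OpenCV has them; the pictures are not rectified), "R" (3x3) and "t" (3): a world point X has camera coordinates R X + t. Camera axes: x right, y down, z forward; pixel columns grow to the right and rows downward; lengths in m; the calibration is good to about 2 mm. A picture is of the moment at which its call begins. There is no depth.
A pose or a line that the arm cannot do raises r.IKError and nothing moves.
- r.hand_in(): hands the job in, once; it reports no verdict.
The state is a dict: "clock": time; "joints": joint angles; "joint_vel": joint speeds; "joint_torque": joint torques, N m; "tcp_pos": TCP position; "orientation": TCP orientation; "contact_force": force on the tool from outside, world axes, zero at the start; "torque": the same for the moment, N m; "opening": finger opening in m.
Only numpy, scipy, OpenCV 4.12 (cv2) and the standard library are available. Lean on these libraries where they do the work, as an engineer would, in place of code of your own. Each camera call takes 0.05 s, during which the arm holds its last target. There are 200 camera calls.

## Working session

There is one attempt and no reset: what is moved stays moved. The work goes in short steps, each a Python script; the robot and the scene stay as the last script left them, time stands still between calls to the robot, and variables do not carry over. Pictures are saved under pics/ and viewed, about 8 in all and at most 12, crops included, and the job is handed in when it is done.

```bash
ls; mkdir -p pics
cat > h.py <<'E'
import numpy as np, cv2
from station import r
from scipy.spatial.transform import Rotation as Ro
def snap(name, f):
    s=r.snapshot(name); cv2.imwrite('pics/'+f+'.png', s['frame'][:,:,::-1]); np.savez('pics/'+f+'.npz',**s); return s
def K(s): return np.array([[s['fx'],0,s['cx']],[0,s['fy'],s['cy']],[0,0,1]],float)
def ray(s,uv):
    p=cv2.undistortPoints(np.array([[uv]],float),K(s),np.array(s['dist_coeffs'],float))[0,0]
    R=np.array(s['R']);t=np.array(s['t']); return -R.T@t, R.T@np.array([p[0],p[1],1])
def onz(s,uv,z):
    c,d=ray(s,uv); return c+d*(z-c[2])/d[2]
def tri(s1,u1,s2,u2):
    c1,d1=ray(s1,u1);c2,d2=ray(s2,u2);d1=d1/np.linalg.norm(d1);d2=d2/np.linalg.norm(d2)
    a=np.linalg.lstsq(np.c_[d1,-d2],c2-c1,rcond=None)[0]
    p,q=c1+a[0]*d1,c2+a[1]*d2; return (p+q)/2, np.linalg.norm(p-q)
def proj(s,X):
    R=np.array(s['R']); return cv2.projectPoints(np.array(X,float).reshape(-1,1,3),cv2.Rodrigues(R)[0],np.array(s['t'],float),K(s),np.array(s['dist_coeffs'],float))[0][:,0]
E
python3 - <<'E'
from h import *
for n in('top','side'):
    s=snap(n,n+'0'); print(n,s['fx'],s['R'],s['t'],-np.array(s['R']).T@s['t'])
print(r.sense())
E
```

```text
pics
top 550.2437838678694 [[ 0.00649351 -0.99996919 -0.0044108 ]
 [-0.98741987 -0.00571502 -0.15801687]
 [ 0.15798679  0.00538139 -0.98742656]] [0.02426633 0.55449653 1.26888724] [0.3468959  0.02060616 1.3406598 ]
side 494.53922425247237 [[ 0.82830499 -0.55997377 -0.01844526]
 [-0.39789661 -0.56474734 -0.72300673]
 [ 0.39444789  0.60620938 -0.69059471]] [-0.46427686  0.29501382  0.93419432] [ 0.13345686 -0.65969195  0.84988292]
{'clock': 0.1, 'joints': array([ 7.03175843e+01,  5.25658903e+00,  7.05764142e+01, -1.68498001e-03,
        1.04267231e+02, -3.24774366e+00]), 'joint_vel': array([ 0.01843551, -0.09529246, -0.11018437,  0.01145444, -0.02921378,
        0.00198357]), 'joint_torque': array([ 2.10675949e-03, -4.47860491e+01, -4.07565880e+01,  7.00180535e-02,
        2.85384437e-02, -1.20502164e-04]), 'tcp_pos': array([0.16976275, 0.57552195, 0.4036286 ]), 'orientation': array([-1.79899834e+02, -4.04751884e-03,  1.63564911e+02]), 'contact_force': array([ 0.46253127,  0.10165014, -0.17252275]), 'torque': array([0.00610466, 0.00317185, 0.00289983]), 'opening': 0.08808289266353722}
```

View pics/top0.png

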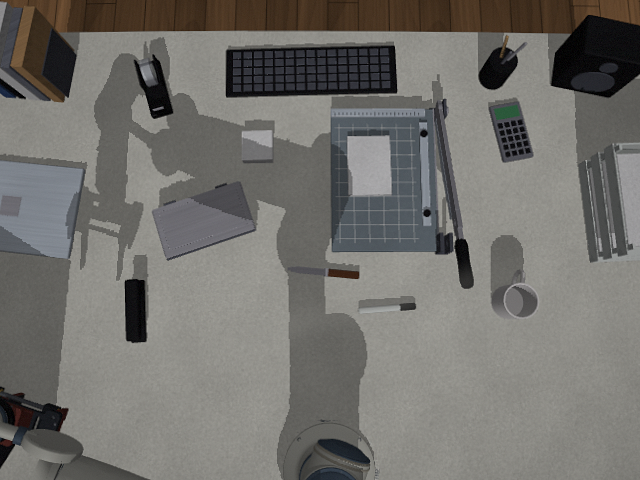

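View pics/side0.png

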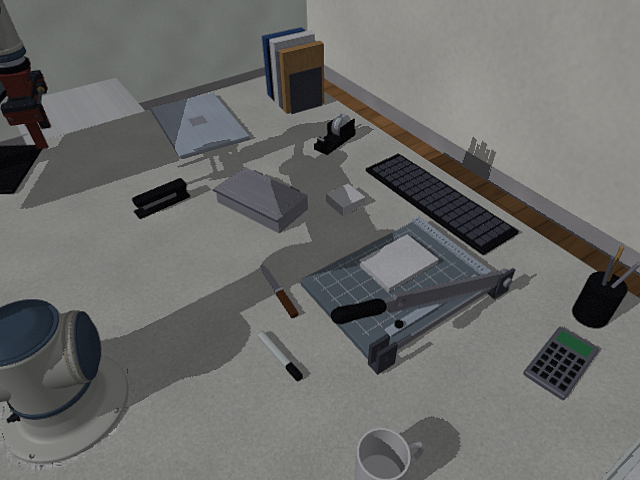

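Top view: tin around (152–255, 183–259), opener from tip (288,269) to handle end (358,274) pointing left (+y), trimmer board (331–440, 108–251), lug at (443,243), handle at (463,263). Side view: lug at (381,352), opener (263,266)–(295,316), marker near it. Crops next for exact corners.

Run:
```python
import cv2,numpy as np
t=cv2.imread('pics/top0.png');s=cv2.imread('pics/side0.png')
def crop(im,x,y,w,h,k):
    c=cv2.resize(im[y:y+h,x:x+w],None,fx=k,fy=k,interpolation=cv2.INTER_CUBIC)
    c=np.clip(c.astype(float)*1.5,0,255).astype(np.uint8)
    for i in range(0,w,20): cv2.line(c,(i*k,0),(i*k,5),(0,0,255),1);cv2.putText(c,str(x+i),(i*k,15),0,.35,(0,0,255),1)
    for j in range(0,h,20): cv2.line(c,(0,j*k),(5,j*k),(0,0,255),1);cv2.putText(c,str(y+j),(6,j*k+4),0,.35,(0,0,255),1)
    return c
a=np.hstack([crop(t,145,175,120,90,3),crop(t,280,220,80,90,3)]) #600x270
b=np.hstack([crop(t,400,195,90,100,3)])
A=np.zeros((600,800,3),np.uint8)
A[:270,:600]=a
A[270:570,:270]=b
A[270:570,280:280+300]=crop(s,330,280,100,100,3)
A[270:570,590:590+210]=crop(s,250,250,70,100,3)
cv2.imwrite('pics/c1.png',A)
B=np.zeros((600,800,3),np.uint8)
B[:300,:390]=crop(s,205,155,130,100,3)
B[:300,400:790]=crop(s,290,250,130,100,3)
B[310:590,:390]=crop(t,322,99,130,93,3)[:280]if 0 else cv2.resize(crop(t,322,99,130,90,3),(390,280))
B[310:580,400:790]=crop(t,322,180,130,90,3)
cv2.imwrite('pics/c2.png',B)
```

```text
(no output)
```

View pics/c1.png

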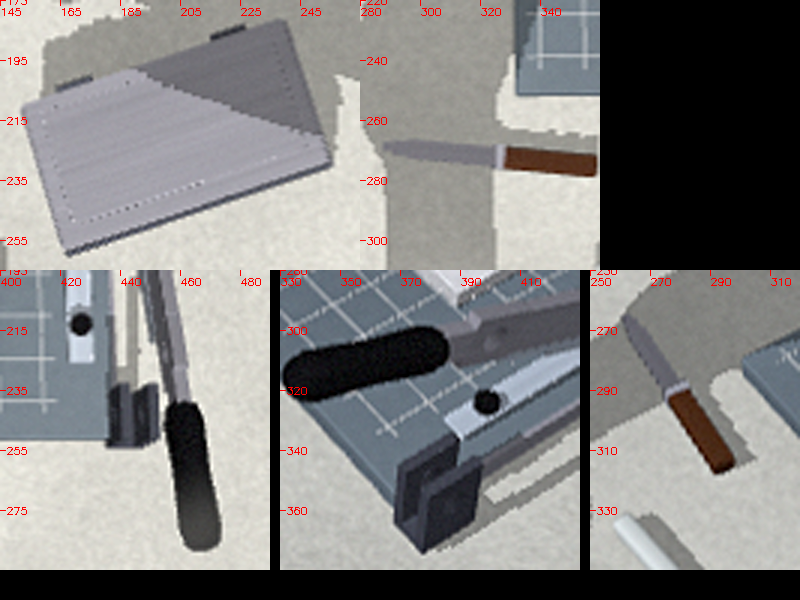

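View pics/c2.png

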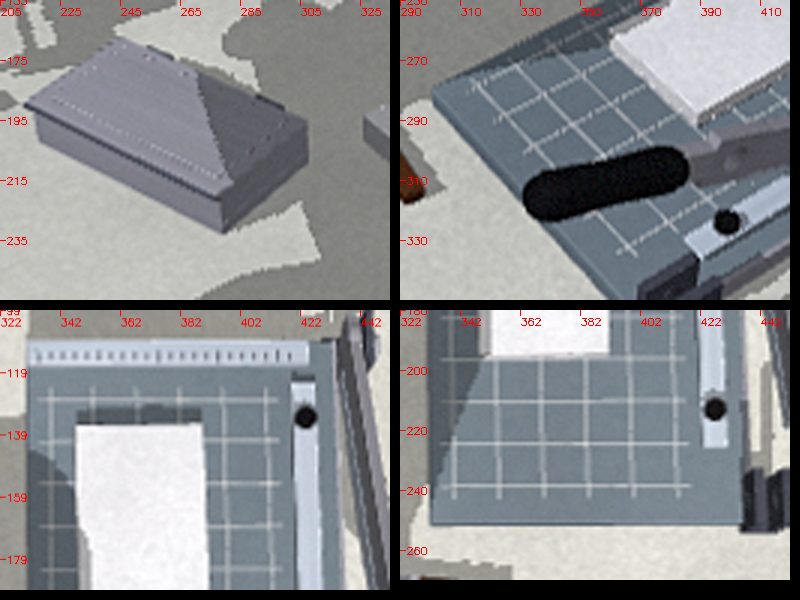

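Crops (4 viewed): c1 gives tin lid corners, opener tip/handle end and the ears; c2 gives the tin's side-view corners (213,189), (278.5,219.8), (307,195.5) and board corners (331.8,250.8), (300.5,279). Now triangulating.

```bash
python3 - <<'E'
from h import *
L=lambda f:dict(np.load('pics/'+f+'.npz'))
t,s=L('top0'),L('side0')
np.set_printoptions(precision=4,suppress=True)
pt=lambda x,y,a,b:(x+(a+.5)/3-.5,y+(b+.5)/3-.5)
T={'tinFL':(pt(145,175,68,250),pt(205,155,25,103)),'tinFR':(pt(145,175,331,159),pt(205,155,221,193)),'tinRR':(pt(145,175,285,20),pt(205,155,307,121)),
'boardNL':(pt(322,180,30,213),pt(290,250,32,88)),
'opTip':(pt(280,220,23,148),pt(250,250,33,47)),'opJ':(pt(280,220,145,157),pt(250,250,88,119)),
'opEnd':(pt(280,220,236,163),pt(250,250,133,196))}
for k,(a,b) in T.items(): print(k,*tri(t,a,s,b))
# brown handle masks
for n,S in(('t',t),('s',s)):
    im=S['frame'].astype(int); m=((im[:,:,0]-im[:,:,2]>25)&(im[:,:,0]<130)).astype(np.uint8)
    roi=np.zeros_like(m); roi[255:330,250:370]=1; m*=roi
    cs=max(cv2.findContours(m,0,1)[0],key=cv2.contourArea); rc=cv2.minAreaRect(cs); print(n,rc,cv2.moments(m,True)['m10']/m.sum(),cv2.moments(m,True)['m01']/m.sum())
    if n=='t': ct=(cv2.moments(m,True)['m10']/m.sum(),cv2.moments(m,True)['m01']/m.sum())
    else: print('brown centre',tri(t,ct,s,(cv2.moments(m,True)['m10']/m.sum(),cv2.moments(m,True)['m01']/m.sum())))
# board edges in top view: gradient along front edge & left edge
im=cv2.cvtColor(t['frame'],cv2.COLOR_RGB2LAB).astype(float); b=im[:,:,2]
def edge(line):  # max grad with parabola
    g=np.abs(np.gradient(cv2.GaussianBlur(line.reshape(-1,1),(1,5),1).ravel())); i=1+g[1:-1].argmax(); 
    d=(g[i-1]-g[i+1])/(2*(g[i-1]-2*g[i]+g[i+1])+1e-9); return i+d
F=np.array([onz(t,(u,244+edge(b[244:258,u])),.028) for u in range(345,428)])
G=np.array([onz(t,(324+edge(b[v,324:340]),v),.028) for v in range(115,245)])
def fit(P): 
    l=cv2.fitLine(P[:,:2].astype(np.float32),cv2.DIST_HUBER,0,.001,.001).ravel(); return l
lf,lg=fit(F),fit(G); print('front',lf,np.degrees(np.arctan2(lf[1],lf[0])),'left',lg,np.degrees(np.arctan2(lg[1],lg[0])))
a=np.linalg.solve(np.c_[lf[:2],-lg[:2]],lg[2:]-lf[2:]); C=lf[2:]+a[0]*lf[:2]; print('corner',C)
# ear candidates in side view outer face
for nm,a,z in(('outTopL',pt(330,280,145,218),.076),('outTopR',pt(330,280,202,186),.076),('outBotL',pt(330,280,143,282),0.)): print(nm,onz(s,a,z))
print('top ears: right front', onz(t,pt(400,195,158,167),.076))
E
python3 - <<'E'
import cv2,numpy as np
t=cv2.imread('pics/top0.png');s=cv2.imread('pics/side0.png')
f=lambda im,x,y,w,h,k:np.clip(cv2.resize(im[y:y+h,x:x+w],None,fx=k,fy=k,interpolation=cv2.INTER_CUBIC).astype(float)*4,0,255).astype(np.uint8)
A=np.hstack([f(t,425,225,40,40,10),f(s,360,330,40,50,8)[:400]]);cv2.imwrite('pics/c3.png',A)
E
```

```text
tinFL [0.4868 0.3847 0.0502] 0.0027518352361288606
tinFR [0.563  0.1772 0.0517] 0.0024656817950622807
tinRR [0.6755 0.2176 0.0508] 0.0006419384466117836
boardNL [ 0.511  -0.0053  0.0278] 0.00035312330341319
opTip [0.4675 0.102  0.0073] 0.0008157083459295223
opJ [0.46   0.0033 0.0181] 0.0005601013793716089
opEnd [ 0.455  -0.0698  0.0069] 0.003933373771931662
t ((343.16180419921875, 273.80108642578125), (30.149293899536133, 6.6840410232543945), 5.440331935882568) 343.3970588235294 273.8480392156863
s ((286.4429016113281, 302.9121398925781), (28.59092903137207, 7.713681697845459), 56.97613525390625) 286.50467289719626 303.06542056074767
brown centre (array([ 0.4564, -0.034 ,  0.0099]), np.float64(0.0007876507718717368))
front [ 0.0106 -0.9999  0.5098 -0.1358] -89.39516 left [ 0.9999  0.0122  0.6761 -0.0027] 0.6971569
corner [ 0.5084 -0.0047]
outTopL [ 0.5079 -0.2795  0.076 ]
outTopR [ 0.552  -0.2814  0.076 ]
outBotL [ 0.5126 -0.2794  0.    ]
top ears: right front [ 0.5071 -0.2843  0.076 ]
```

View pics/c3.png

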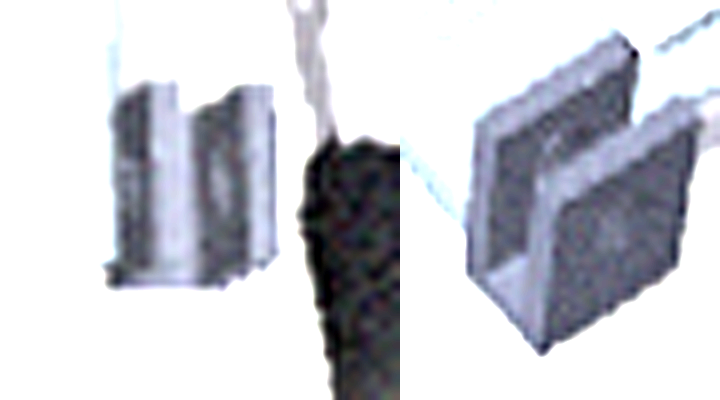

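Ears enlarged: outer ear's outer face TL ≈ side px (378.7,354.6), TR ≈ (397.4,343.3), faint hole at ≈(386.4,357.7); in the top view its top face spans u 449.2–451.8, v 233–251.

Run:
```python
from h import *
L=lambda f:dict(np.load('pics/'+f+'.npz'))
t,s=L('top0'),L('side0')
np.set_printoptions(precision=4,suppress=True)
q=lambda a,b:(360+(a-400+.5)/8-.5,330+(b+.5)/8-.5)
w=lambda a,b:(425+(a+.5)/10-.5,225+(b+.5)/10-.5)
for n,a,b in(('TL',q(553,200),w(274,264)),('TR',q(703,110),w(274,86)),('TLi',q(537,172),w(246,264))): print(n,onz(s,a,.076),onz(t,b,.076),*tri(s,a,t,b))
# hole on plane y=Y
c,d=ray(s,q(615,225))
for Y in(-.283,-.287): print('hole',c+d*(Y-c[1])/d[1])
# predicted model points at estimate
def model(o,yaw,p): return o+Ro.from_euler('z',yaw,degrees=True).apply(p)
for o in([.691,-.133,0],[.6935,-.1325,0]):
    o=np.array(o); P=model(o,.65,np.array([[-.187,-.152,.076],[-.143,-.152,.076],[-.165,-.152,.052],[-.187,-.152,0],[-.18,.13,.028],[.18,.13,.028]]))
    print(proj(s,P).round(1).tolist(),proj(t,P).round(1).tolist())
print('obs side',q(553,200),q(703,110),q(615,225),q(545,350))
# raised handle: dark blob in both views
for n,S,R in(('t',t,(235,295,445,485)),('s',s,(290,330,325,390))):
    m=(S['frame'][R[0]:R[1],R[2]:R[3]].max(2)<28).astype(np.uint8); cs=max(cv2.findContours(m,0,1,offset=(R[2],R[0]))[0],key=cv2.contourArea); rc=cv2.minAreaRect(cs); print(n,rc)
    if n=='t':ct=rc[0]
    else: print('handle',tri(t,ct,s,rc[0]))
```

```text
TL [ 0.5059 -0.284   0.076 ] [ 0.5057 -0.2833  0.076 ] [ 0.506  -0.2836  0.0753] 0.00042670152088589294
TR [ 0.5502 -0.2847  0.076 ] [ 0.5475 -0.2846  0.076 ] [ 0.5483 -0.2849  0.0773] 0.0023377641993081854
TLi [ 0.5076 -0.276   0.076 ] [ 0.5057 -0.2768  0.076 ] [ 0.5061 -0.2767  0.0778] 0.0014015795665404068
hole [ 0.528  -0.283   0.0458]
hole [ 0.5238 -0.287   0.0543]
[[379.7, 355.8], [397.9, 344.2], [387.9, 357.3], [377.1, 378.3], [299.6, 279.2], [418.3, 218.0]] [[453.6, 250.9], [452.8, 232.2], [450.8, 243.0], [446.2, 254.8], [331.6, 251.2], [330.3, 108.8]]
[[380.6, 354.9], [398.8, 343.3], [388.8, 356.5], [377.9, 377.5], [300.5, 278.6], [418.9, 217.6]] [[453.3, 249.9], [452.5, 231.1], [450.5, 241.9], [446.0, 253.8], [331.4, 250.2], [330.1, 107.9]]
obs side (378.6875, 354.5625) (397.4375, 343.3125) (386.4375, 357.6875) (377.6875, 373.3125)
t ((462.0899963378906, 254.12997436523438), (31.39554214477539, 12.303659439086914), 81.8698959350586)
s ((358.1882629394531, 310.8470764160156), (16.703645706176758, 55.75113296508789), 77.47119140625)
handle (array([ 0.4746, -0.2678,  0.2116]), np.float64(0.016459328205107267))
```

```bash
cat >> h.py <<'E'
np.set_printoptions(precision=4,suppress=True)
O=np.array([.6915,-.1325,0]); YAW=.65
RT=Ro.from_euler('z',YAW,degrees=True)
tm=lambda p:O+RT.apply(p)
HOLE=np.array([.528,-.2855,.052])
def F(): s=r.sense(); return s['clock'],s['tcp_pos'],s['contact_force'],s['opening']
E
python3 - <<'E'
from h import *
L=lambda f:dict(np.load('pics/'+f+'.npz'))
t,s=L('top0'),L('side0')
P=tm(np.array([.165,-.137,.052])); print('pivot',P)
c,d=ray(s,(358.2,310.8)); h=c+d*(-.270-c[1])/d[1]; print('handle c',h,np.hypot(h[0]-P[0],h[2]-P[2]))
print('top-view check at that z', proj(t,h))
ph0=np.arctan2(h[2]+.011-P[2],P[0]-h[0]); print(np.degrees(ph0))
for yaw in(0,180):
  print(yaw,[r.inverse_kinematics([P[0]-.43*np.cos(f),-.272,P[2]+.43*np.sin(f)+.182+e],[180,0,yaw]) for f,e in((ph0,.07),(ph0,0),(.032,0))])
E
```

```text
pivot [ 0.858  -0.2676  0.052 ]
handle c [ 0.4627 -0.27    0.2189] 0.4291613847660193
top-view check at that z [[462.5216 263.1441]]
24.226804435854387
0 [array([-33.8896,  -2.4498,  70.5572,  -0.    , 111.8926,  56.1104]), array([-33.8896,  -4.0477,  79.2536,  -0.    , 104.7942,  56.1104]), array([-36.2632,  -7.6488,  99.1382,  -0.    ,  88.5107,  53.7368])]
180 [array([ -33.8896,   -2.4498,   70.5572,    0.    ,  111.8926, -123.8896]), array([ -33.8896,   -4.0477,   79.2536,    0.    ,  104.7942, -123.8896]), array([ -36.2632,   -7.6488,   99.1382,    0.    ,   88.5107, -126.2632])]
```

Handle is consistent in both views (429 mm from the pivot versus 430). Pressing the arm now.

Run:
```python
from h import *
P=tm(np.array([.165,-.137,.052])); y=-.271
pos=lambda f,e=0:[P[0]-.43*np.cos(f),y,P[2]+.43*np.sin(f)+.182+e]
r.grab(10)
ph=np.radians(24.5)
r.reach(pos(ph,.06),[180,0,0]); print(F())
f0=r.sense()['contact_force']
for f in np.linspace(ph,.045,6):
    r.servo_line(pos(f),speed=.12); print(F()[1:3])
p=pos(.0326); 
for dz in(0,-.002,-.004,-.006):
    r.servo_line([p[0],y,p[2]+dz],speed=.03); fz=r.sense()['contact_force'][2]-f0[2]; print(F()[1:3],fz)
    if fz>15: break
q=r.sense()['tcp_pos'];r.servo_line([q[0],y,q[2]+.1],speed=.25)
print(F())
snap('side','side1')
im=cv2.imread('pics/side1.png');im2=cv2.resize(im[230:400,280:480],None,fx=4,fy=4,interpolation=cv2.INTER_CUBIC)[:600]
cv2.imwrite('pics/c4.png',np.clip(im2*1.6,0,255).astype(np.uint8)[:, :800])
```

```text
(4.5917, array([ 0.4671, -0.2705,  0.4722]), array([ 0.5704,  0.894 , -0.0656]), 0.00036123847364013465)
(array([ 0.4668, -0.2709,  0.4129]), array([0.1275, 0.1367, 0.4372]))
(array([ 0.4542, -0.271 ,  0.3826]), array([-0.2954,  0.7367,  0.3868]))
(array([ 0.4443, -0.271 ,  0.3512]), array([-0.0623,  0.1663, -0.0862]))
(array([ 0.4366, -0.271 ,  0.319 ]), array([-0.1583,  0.2981,  0.6364]))
(array([ 0.4313, -0.271 ,  0.2863]), array([-0.33  ,  0.7602, -0.4867]))
(array([ 0.4285, -0.271 ,  0.2535]), array([ 0.1259, -0.1956, -0.3627]))
(array([ 0.4284, -0.2711,  0.2484]), array([ 0.0614, -0.3098,  0.8517])) 0.9172674529883855
(array([ 0.4284, -0.2711,  0.247 ]), array([-1.3476,  0.5636,  4.5351])) 4.600667347152058
(array([ 0.4284, -0.271 ,  0.2467]), array([-3.8116,  4.0007, 14.2807])) 14.346318368542569
(array([ 0.4283, -0.271 ,  0.2466]), array([-8.8546,  5.6353, 22.6892])) 22.75483290868945
(9.0083, array([ 0.4283, -0.271 ,  0.3458]), array([ 0.3943, -0.2979,  0.0542]), 0.0006617440765823572)
```

View pics/c4.png

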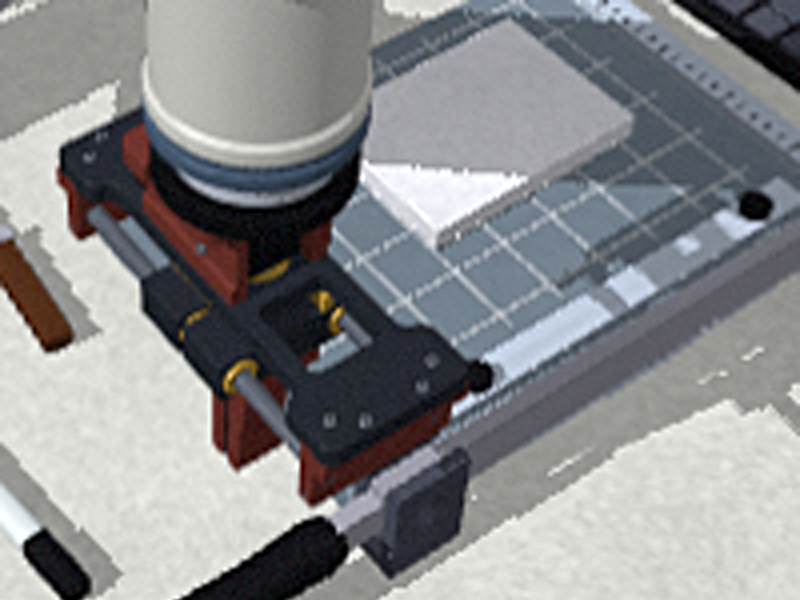

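Arm is down on its stop (handle under the fingertips at z≈0.065; the side view shows the arm between the ears). Next, the opener. The open far finger would hit the board edge, so I'm shifting the hand 16 mm towards −x and letting the closing jaws centre it.

Run:
```python
from h import *
t,s=[dict(np.load('pics/'+f+'.npz')) for f in('top0','side0')]
pt=lambda x,y,a,b:(x+(a+.5)/3-.5,y+(b+.5)/3-.5)
for n,S,x,y,Q in(('top',t,145,175,[(68,250),(331,159),(285,20),(22,107)]),('side',s,205,155,[(25,103),(221,193),(307,121),(112,38)])):
    print(n,*[onz(S,pt(x,y,*q),.048)[:2] for q in Q])
a=np.radians(85.8); ax=np.array([np.cos(a),np.sin(a)])
g=np.array([.4588,-.0177])+.008*ax+np.array([-.016,.001])
r.let_go()
r.reach([*g,.30],[180,0,85.8])
r.servo_line([*g,.20],speed=.2); r.servo_line([*g,.1845],speed=.06); print(F())
r.grab(50); print(F())
r.servo_line([*g,.29],speed=.2); print(F())
y=20.; c=np.array([.382,.2286]); r.reach([*c,.29],[180,0,y]); print(F())
snap('top','top2');snap('side','side2')
A=cv2.imread('pics/top2.png')[150:330,140:390];B=cv2.imread('pics/side2.png')[130:310,150:400]
cv2.imwrite('pics/c5.png',np.clip(cv2.resize(np.vstack([A,B]),None,fx=1.66,fy=1.66,interpolation=cv2.INTER_CUBIC)*1.4,0,255)[:600])
cv2.imwrite('pics/c5.png',np.clip(np.hstack([cv2.resize(A,(400,288),interpolation=cv2.INTER_CUBIC),cv2.resize(B,(400,288),interpolation=cv2.INTER_CUBIC)])*1.4,0,255))
```

```text
top [0.4883 0.3849] [0.5625 0.1781] [0.6759 0.2181] [0.6034 0.428 ]
side [0.4864 0.388 ] [0.5662 0.1807] [0.6777 0.2206] [0.5973 0.4327]
(12.5333, array([ 0.4433, -0.0087,  0.1843]), array([-0.4145, -0.5454, -0.1274]), 0.08818587155843514)
(13.6083, array([ 0.4434, -0.0087,  0.1846]), array([ 0.2367, -0.4674, -0.4984]), 0.017445211625107215)
(14.2833, array([ 0.4432, -0.0087,  0.2887]), array([-0.8909, -0.6096, -1.194 ]), 0.017495747475914945)
(15.7917, array([0.3821, 0.2283, 0.2893]), array([ 0.7198,  0.0707, -0.5391]), 0.017579678694093923)[ WARN:0@11.346] global loadsave.cpp:1063 imwrite_ Unsupported depth image for selected encoder is fallbacked to CV_8U.
```

View pics/c5.png

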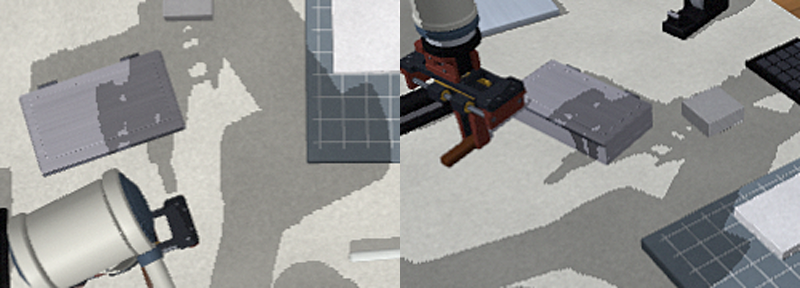

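The opener is held (17.5 mm opening, handle level in the side view). The picture hides the blade, so I'll find the tin's wall by touch and then lift along the lip's arc.

```bash
cat >> h.py <<'E'
TY=20.2; HG=np.array([.638,.325]); TX=np.array([np.cos(np.radians(TY)),np.sin(np.radians(TY))]); 
TIPX=.112; TIPZ=.1776
def tipto(X,Z,sp,off=0): # blade tip at X along tin x relative to hinge, height Z
    p=HG+TX*(X-TIPX+off); r.servo_line([*p,Z+TIPZ],[180,0,TY],speed=sp)
E
python3 - <<'E'
from h import *
tipto(-.165,.06,.2); tipto(-.150,.0365,.1)
f0=r.sense()['contact_force']; fx0=f0[:2]@TX; hit=None
for X in np.arange(-.132,-.106,.002):
    tipto(X,.0365,.05); s=r.sense(); f=s['contact_force'][:2]@TX-fx0
    print(round(X,3),round(f,2))
    if f<-4: hit=X;break
print('hit',hit,F())
if hit is None: raise SystemExit
r.wait(.05); off=(r.sense()['tcp_pos'][:2]-HG)@TX+TIPX+.120  # wall at X=-.120
print('off',off)
open('off.txt','w').write(str(off))
tipto(-.1235,.0365,.05,off); f0=r.sense()['contact_force']
for Z in (.0425,.046,.05,.056,.064,.072,.08):
    th=np.arcsin((Z-.043)/.123) if Z>.043 else 0
    tipto(-.1235*np.cos(th),Z,.06,off); print(Z,r.sense()['contact_force']-f0)
snap('side','side3');snap('top','top3')
B=cv2.imread('pics/side3.png')[110:290,130:380]; A=cv2.imread('pics/top3.png')[150:330,130:380]
cv2.imwrite('pics/c6.png',np.clip(np.hstack([cv2.resize(q,(400,288),interpolation=cv2.INTER_CUBIC) for q in(A,B)])*1.4,0,255).astype(np.uint8))
print(F()[0])
E
```

```text
-0.132 -0.56
-0.13 -0.7
-0.128 -0.66
-0.126 -1.04
-0.124 -0.13
-0.122 0.04
-0.12 0.98
-0.118 0.39
-0.116 -7.49
hit -0.11599999999999999 (19.2417, array([0.4232, 0.246 , 0.2135]), array([-7.1804, -2.0557,  1.2787]), 0.017224583958626555)
off 0.0031422842458246475
0.0425 [-0.338   0.2916 -0.9185]
0.046 [-0.4598 -0.8855 -0.1416]
0.05 [-1.0901 -0.2078 -1.6276]
0.056 [ 0.154   0.099  -0.1181]
0.064 [-0.9671  1.0499 -0.0195]
0.072 [-0.1366 -0.0048 -0.8808]
0.08 [-0.2402  0.9566 -0.9992]
21.5
```

View pics/c6.png

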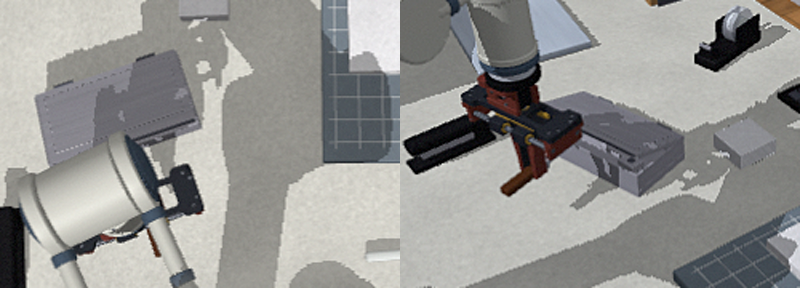

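The lid's front right edge now stands clear of the wall in both views, so it is lifting on the blade. Continuing the arc to the stop.

Run:
```python
from h import *
off=float(open('off.txt').read())
th0=.29
ths=[.4,.55,.72,.9,1.1,1.3,1.5,1.7,1.84,1.93]
for th in ths:
    rho=np.interp(th,[.3,.7],[.121,.106])
    tipto(-rho*np.cos(th),.0445+rho*np.sin(th),.14,off); print(th,r.sense()['contact_force'])
print(F())
tipto(.106*-np.cos(1.93)-.10,.17,.25,off)
print(F())
snap('side','side4');snap('top','top4')
B=cv2.imread('pics/side4.png')[110:290,130:380]; A=cv2.imread('pics/top4.png')[150:330,130:380]
cv2.imwrite('pics/c7.png',np.clip(np.hstack([cv2.resize(q,(400,288),interpolation=cv2.INTER_CUBIC) for q in(A,B)])*1.4,0,255).astype(np.uint8))
```

```text
0.4 [ 0.8252  0.5426 -0.2128]
0.55 [-0.0341  0.2542 -1.7663]
0.72 [-0.3667  0.0642 -0.2456]
0.9 [ 0.5387  0.3983 -1.7388]
1.1 [-1.3581  0.4406 -0.7187]
1.3 [-0.8965 -0.7613 -1.2801]
1.5 [-1.073   0.1697 -0.5425]
1.7 [-0.4219 -0.4315 -0.4921]
1.84 [-0.0318  0.6833 -1.0596]
1.93 [ 0.086   0.4607 -0.6472]
(24.3083, array([0.5705, 0.3002, 0.3211]), array([ 0.086 ,  0.4607, -0.6472]), 0.017742442969119906)
(24.875, array([0.4769, 0.2658, 0.3481]), array([ 0.8979, -0.6347, -1.3653]), 0.017593364031868387)
```

View pics/c7.png

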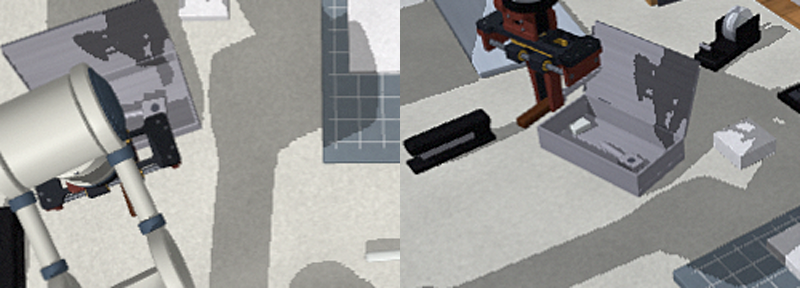

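The lid stands fully back; the pin's tab is visible in the tin (side crop ≈(632,158)). Laying the opener back down near its original place, then localising the pin.

Run:
```python
from h import *
g=[.4428,-.0087]
r.reach([*g,.26],[180,0,85.8]); r.servo_line([*g,.20],speed=.2); r.servo_line([*g,.1852],speed=.04); print(F())
r.let_go(); r.servo_line([*g,.30],speed=.25); print(F())
snap('top','top5')
f=lambda im,x,y,w,h,k:np.clip(cv2.resize(im[y:y+h,x:x+w],None,fx=k,fy=k,interpolation=cv2.INTER_CUBIC)*2.0,0,255).astype(np.uint8)
A=np.zeros((580,800,3),np.uint8)
A[:400,:500]=f(cv2.imread('pics/top5.png'),155,180,100,80,5)
A[400:580,:240]=f(cv2.imread('pics/top5.png'),270,240,80,60,3)
B=f(cv2.imread('pics/side4.png'),230,165,60,60,5); A[:300,500:800]=B
A[300:580,500:780]=f(cv2.imread('pics/side4.png'),256,194,35,35,8)
cv2.imwrite('pics/c8.png',A)
```

```text
(27.4333, array([ 0.4428, -0.0087,  0.1852]), array([-0.035 , -0.1165, -0.2598]), 0.017436368238334263)
(29.2, array([ 0.4427, -0.0087,  0.2988]), array([-0.7155, -0.0611, -0.0604]), 0.08785339923555016)
```

View pics/c8.png

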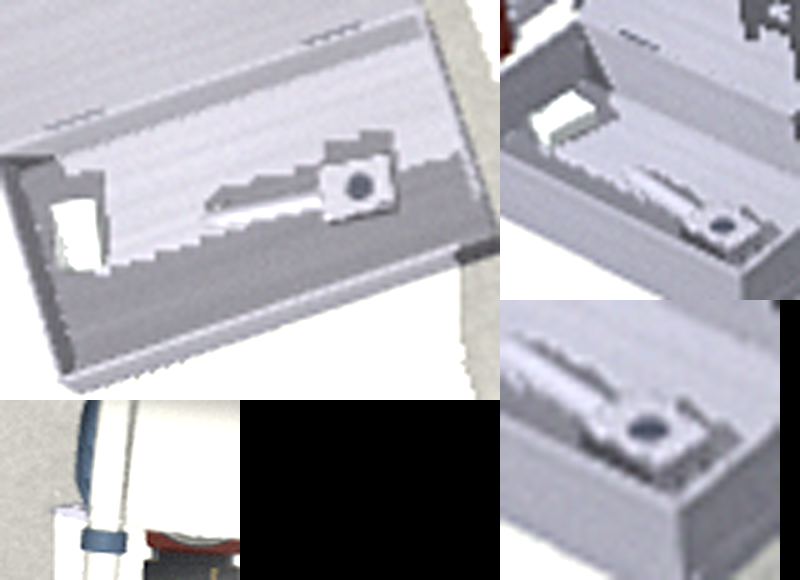

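Run:
```python
from h import *
t,s=[dict(np.load('pics/'+f+'.npz')) for f in('top5','side4')]
q=lambda a,b:(155+(a+.5)/5-.5,180+(b+.5)/5-.5)
w=lambda a,b:(256+(a-500+.5)/8-.5,194+(b-300+.5)/8-.5)
w5=lambda a,b:(230+(a-500+.5)/5-.5,165+(b+.5)/5-.5)
TYv=np.array([-TX[1],TX[0]])
tin=lambda p:np.array([(p[:2]-HG)@TX+.06,(p[:2]-HG)@TYv])
d,e=tri(t,q(359,186),s,w(649,428)); print('dot',d,e,tin(d))
for n,a,b in(('tabtop',(320,163),(390,155)),('tabbot',(325,217),(398,208)),('cLR',(359,186),(208,214))):
    A,B=onz(t,q(*a),.015),onz(t,q(*b),.015 if n!='cLR' else .009); v=(A-B)[:2]
    if n=='cLR': v=-v
    print(n,A,B,np.linalg.norm(v),np.degrees(np.arctan2(v[1],v[0])))
print('side tip-ish',onz(s,w5(634,172),.009),'side tab corners',[onz(s,w(*c),.015)[:2] for c in((584,440),(655,475),(712,430),(640,392))])
print('dot top z15',onz(t,q(359,186),.015),'side',onz(s,w(649,428),.015))
# tin corner checks
print('tin near-left top',onz(t,q(62,380),.045),'expected',HG-.12*TX+.11*TYv)
# opener
b=t['frame'].astype(int);m=((b[:,:,0]-b[:,:,2]>25)&(b[:,:,0]<130)).astype(np.uint8);m[:255]=0;m[300:]=0;m[:,:270]=0;m[:,380:]=0;print(m.sum())
```

```text
dot [0.5941 0.253  0.0166] 0.0004759652495798339 [-0.0061 -0.0524]
tabtop [0.606  0.2728 0.015 ] [0.6102 0.2384 0.015 ] 0.034683634930589353 96.9245910572168
tabbot [0.5791 0.2694 0.015 ] [0.5838 0.2336 0.015 ] 0.03608320883201132 97.44588955035222
cLR [0.5946 0.2532 0.015 ] [0.5813 0.3285 0.009 ] 0.07653577615474484 100.01308889068758
side tip-ish [0.5813 0.3288 0.009 ] side tab corners [array([0.574 , 0.2618]), array([0.5841, 0.2328]), array([0.6113, 0.2418]), array([0.6019, 0.2729])]
dot top z15 [0.5946 0.2532 0.015 ] side [0.5948 0.2548 0.015 ]
tin near-left top [0.4944 0.3869 0.045 ] expected [0.4874 0.3868]
53
```

Pin: tab centre (0.594, 0.2535), top z 0.0166, tip (0.581, 0.329), spacing 76 mm against 78 expected. Straight across the tab, the open fingers (115 mm) won't fit the 114 mm interior and the 178 mm body would hit the lid. So I'll first swing the pin round with closed fingertips, then grip with the jaws mostly along the tin's long side.

```bash
cat >> h.py <<'E'
TYv=np.array([-TX[1],TX[0]])
w2=lambda x,y:HG+TX*(x-.06)+TYv*y   # tin frame -> world
tinf=lambda p:np.array([(np.array(p)[:2]-HG)@TX+.06,(np.array(p)[:2]-HG)@TYv])
E
python3 - <<'E'
from h import *
C=np.array([-.006,-.052])
def fp(al,o,rad=.058):
    a=np.radians(al); return w2(*(C+rad*np.array([np.cos(a),np.sin(a)])+o*np.array([-np.sin(a),np.cos(a)])))
r.grab(10)
p=fp(79,.034); r.reach([*p,.26],[180,0,TY]); r.servo_line([*p,.20],speed=.2); r.servo_line([*p,.1885],speed=.06); print(F())
for al in (76,68,60,52,44,37,32):
    q=fp(al,.0165); r.servo_line([*q,.1885],speed=.08); s=r.sense(); print(al,tinf(s['tcp_pos']),s['contact_force'])
    if np.abs(s['contact_force']).max()>15: break
q=r.sense()['tcp_pos']; b=q[:2]-.02*TX+.01*TYv
r.servo_line([*b,q[2]],speed=.15); r.servo_line([*b,.30],speed=.3)
e=np.array([.42,.12]); r.servo_line([*e,.34],speed=.4); print(F())
snap('top','top6');snap('side','side6')
f=lambda im,x,y,w,h,k:np.clip(cv2.resize(im[y:y+h,x:x+w],None,fx=k,fy=k,interpolation=cv2.INTER_CUBIC)*2.0,0,255).astype(np.uint8)
cv2.imwrite('pics/c9.png',np.hstack([f(cv2.imread('pics/top6.png'),165,185,80,80,5),f(cv2.imread('pics/side6.png'),225,160,80,80,5)]))
E
```

```text
(32.8833, array([0.5512, 0.3053, 0.1887]), array([-0.5679, -0.974 , -0.5106]), 0.0006343233973886064)
76 [-0.0079  0.0082] [-1.4507 -1.3283 -0.4648]
68 [0.0004 0.008 ] [ 0.2466  0.3122 -0.0664]
60 [0.0087 0.0065] [-0.9931  0.0274  0.2755]
52 [0.0167 0.0038] [0.0716 0.4347 0.1379]
44 [0.0243 0.0001] [-0.2078 -0.1534 -0.5784]
37 [ 0.0302 -0.0039] [-1.8906  0.759   0.6099]
32 [ 0.0338 -0.0073] [-4.6275 -1.2289  1.9204]
(36.4583, array([0.4205, 0.1203, 0.3389]), array([0.2402, 0.7262, 0.456 ]), 0.000151299284772354)
```

View pics/c9.png

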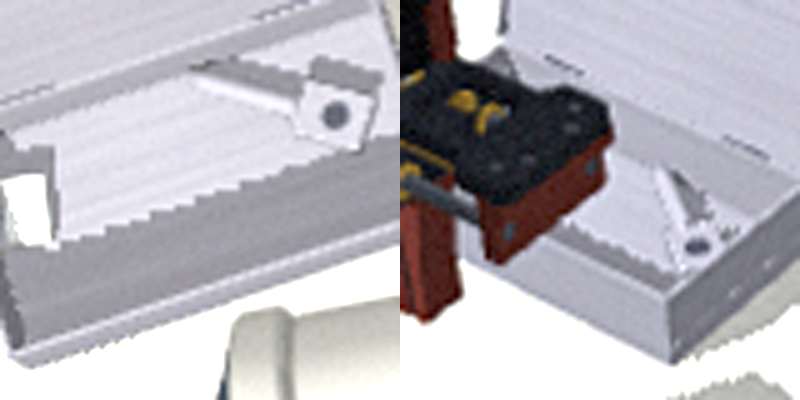

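The pin has turned: dot at top px (231.8,207.8) and side px (284,209), tip ≈ top px (204.6,199) near the rear wall.

Run:
```python
from h import *
t,s=[dict(np.load('pics/'+f+'.npz')) for f in('top6','side6')]
q=lambda a,b:(165+(a+.5)/5-.5,185+(b+.5)/5-.5)
w=lambda a,b:(225+(a-400+.5)/5-.5,160+(b+.5)/5-.5)
d,e=tri(t,q(336,116),s,w(697,247)); print('dot',d,e,tinf(d))
T=onz(t,q(200,71),.009); print('tip',T,tinf(T), np.linalg.norm((T-d)[:2]), np.degrees(np.arctan2(*(T-d)[1::-1])))
S=onz(s,w(662,172),.009); print('side tip',S,tinf(S))
A,B=onz(t,q(302,130),.015),onz(t,q(362,151),.015); print('near edge',np.degrees(np.arctan2(*(A-B)[1::-1])),np.linalg.norm(A-B))
print('tin rim front outer L/R', tinf(onz(t,q(12,352),.045)),tinf(onz(t,q(398,225),.045)))
print('rear rim inner', tinf(onz(t,q(150,90),.045)), 'front rim inner',tinf(onz(t,q(200,283),.045)))
```

```text
dot [0.6168 0.2405 0.0161] 0.0004050992679575552 [ 0.0109 -0.072 ]
tip [0.6409 0.3101 0.009 ] [ 0.0576 -0.015 ] 0.07367572620803624 70.89965288084366
side tip [0.6388 0.3153 0.009 ] [ 0.0574 -0.0094]
near edge 70.90295797702298 0.031679958575237095
tin rim front outer L/R [-0.0521  0.1072] [-0.0567 -0.0858]
rear rim inner [0.0468 0.0061] front rim inner [-0.051   0.0123]
```

The pin (yaw 71°, tab at tin (11,−72) mm) now lies too near the rear right corner for the open fingers. I'll press the closed fingertips on the tab and drag and turn it towards the middle.

Run:
```python
from h import *
a=np.array([.011,-.072]); b=np.array([-.020,-.033]); y0=30.2; 
p=w2(*a); r.reach([*p,.26],[180,0,y0]); r.servo_line([*p,.203],speed=.2)
f0=r.sense()['contact_force'][2]
z=.199
while z>.190:
    r.servo_line([*p,z],speed=.04); fz=r.sense()['contact_force'][2]-f0; print(round(z,4),round(fz,1))
    if fz>9: break
    z-=.0012
for k in np.linspace(0,1,6)[1:]:
    q=w2(*(a+k*(b-a))); r.servo_line([*q,z],[180,0,y0-38*max(0,(k-.2)/.8)],speed=.06); s=r.sense(); print(tinf(s['tcp_pos']),s['contact_force'])
q=r.sense()['tcp_pos']; r.servo_line([*q[:2],.30],speed=.3); r.servo_line([.42,.05,.34],speed=.4); print(F())
t=snap('top','top7');s=snap('side','side7')
d0=np.array([*w2(*b),.0155])
for n,S in(('t',t),('s',s)):
    u,v=proj(S,d0)[0]; print(n,u,v); g=cv2.cvtColor(S['frame'],cv2.COLOR_RGB2GRAY)
    u,v=int(u),int(v); print(g[v-14:v+15,u-20:u+21:1] if n=='t' else g[v-10:v+11,u-14:u+15])
```

```text
0.199 -2.1
0.1978 0.1
0.1966 3.0
0.1954 8.9
0.1942 13.0
[ 0.0057 -0.0648] [ 0.8237 -2.6721 10.9447]
[-0.0004 -0.0571] [ 2.6472 -2.8179 10.3896]
[-0.0064 -0.0493] [ 2.9692 -1.5665  8.4357]
[-0.013  -0.0408] [ 1.1124 -0.0687  7.5391]
[-0.0202 -0.0329] [ 0.4014 -0.2529 -0.3995]
(42.1167, array([0.4204, 0.0504, 0.3387]), array([-0.0443, -0.0914,  0.8426]), 0.00011581596542192059)
t 220.70862693904814 224.88542385699841
[[115 115 113 ... 115 112 111]
 [112 113 112 ... 116 114 112]
 [113 113 111 ... 116 103  82]
 ...
 [ 81  82  82 ... 125 144 145]
 [ 79  77  79 ... 142 147 149]
 [ 79  79  77 ... 141 143 146]]
s 265.2886838887741 209.97510664270905
[[  5   6   8  13  19  15  14  12  54 118 107 106 107 105 104 103 106 105
  105 108 105 105 104 106 115 115  91  69  70]
 [ 50  34   2   7  18  17  13   8  31  92 114 108 107 104 105 105 104 104
  105 104 104 108 105  93 114 114  97  66  65]
 [ 50  53  24   6  15  18  15  16  16  44  88 112 107 105 105 104 106 105
  104 101 104 106 104 100 113 117 103  75  61]
 [ 48  58  46   4  10  14  19  18   8  13  53 116 107 106 104 107 104 105
  104 103 102
[... 1391 characters left out ...]
 27  27  25  28  46  45  24  24  30  28  26  23
   23  18  19  48  72  64  78  82  89  80  78]
 [ 24  25  28  28  28  27  29  28  27  43  84  49  26  26  21  18  19  15
    9  13   8  42  76  65  42  50  58  58  60]
 [ 25  29  26  26  24  26  26  28  26  35  58  31  19  22  16  15  15  10
   16  14  11  22  61  69  53  54  53  53  56]
 [ 26  29  29  28  30  31  23  26  23  20  19  16  14  13  12   9  14  17
   11  12  13  25  67 104  78  63  61  65  87]
 [ 26  26  28  28  25  23  22  17  17   9  11  10  12  12  11  10  15  18
   17  20  23  25  69 106 100  97  82  84  97]
 [ 27  26  23  20  15  12  16  14  14  17  13  11  13  15  14  20  21  21
   22  23  19  21  51  94  95 100  98  87  72]]
```

Run:
```python
import cv2,numpy as np
f=lambda im,x,y,w,h,k:np.clip(cv2.resize(im[y:y+h,x:x+w],None,fx=k,fy=k,interpolation=cv2.INTER_CUBIC)*1.8,0,255).astype(np.uint8)
A=f(cv2.imread('pics/top7.png'),160,180,100,85,7)
for i in range(0,100,10): cv2.line(A,(i*7,0),(i*7,8),(0,0,255));cv2.putText(A,str(160+i),(i*7,18),0,.35,(0,0,255))
for j in range(0,85,10): cv2.putText(A,str(180+j),(0,j*7+4),0,.35,(0,0,255))
cv2.imwrite('pics/c10.png',A)
```

```text
(no output)
```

View pics/c10.png

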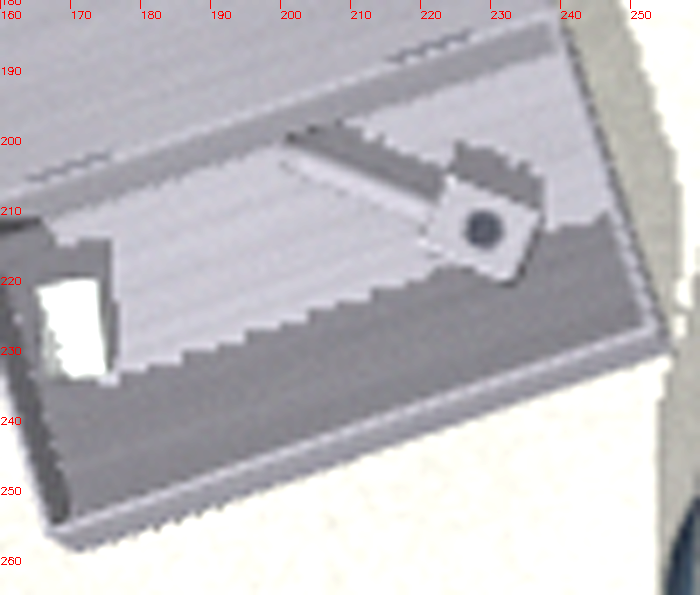

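Last picture: tab dot at px (228.7,212.3), tip ≈(200,202), so the pin moved about 12 mm with yaw still ≈71°. Jaws at −60° to the tin's x axis, with the hand offset to the front left, fit the walls and lid. I'll close gently, ease away from the rear wall, then squeeze.

Run:
```python
from h import *
t=dict(np.load('pics/top7.npz'))
d=onz(t,(228.7,212.3),.0155); T=onz(t,(200.,202.4),.009); c=tinf(d); print('tab',c,'tip',tinf(T),np.degrees(np.arctan2(*(T-d)[1::-1])))
if np.hypot(*(c-[.004,-.062]))>.005: raise SystemExit('recheck')
h=np.array([-.008,-.048]); yaw=50.2
j=np.array([.5,-.866]); print('along jaw',(c-h)@j,'perp',(c-h)@[.866,.5])
r.let_go(); p=w2(*h); r.reach([*p,.27],[180,0,yaw]); f0=r.sense()['contact_force']
for z in(.215,.2,.19,.1875):
    r.servo_line([*p,z],speed=.12 if z>.2 else .05); f=r.sense()['contact_force']-f0; print(z,f,r.sense()['tcp_pos'][2])
    if np.linalg.norm(f)>8: r.servo_line([*p,.27],speed=.2); raise SystemExit('blocked')
r.grab(5); print(F())
p=w2(h[0]-.010,h[1]); r.servo_line([*p,.1875],speed=.05); print(F())
r.grab(45); print(F())
r.servo_line([*p,.30],speed=.2); print(F())
```

```text
tab [ 0.0031 -0.0614] tip [ 0.0528 -0.0014] 70.54655889828601
along jaw 0.017126845460378386 perp 0.002960372661264357
0.215 [ 1.532  -0.0421 -0.0637] 0.21572859738345315
0.2 [-0.2491 -0.6544  0.2245] 0.1994750633392078
0.19 [-0.7456 -0.6648 -0.2135] 0.18924255506231494
0.1875 [ 0.8655 -0.072  -0.9709] 0.18739896391440466
(47.2417, array([0.5907, 0.2565, 0.1875]), array([-0.7793, -0.0268,  0.5485]), 0.030200090125945833)
(47.5917, array([0.5808, 0.253 , 0.1875]), array([-0.9283, -1.033 ,  1.098 ]), 0.02843892052563446)
(47.8083, array([0.5813, 0.2531, 0.1875]), array([-1.9656,  0.495 ,  1.0841]), 0.027534333230696456)
(48.5167, array([0.5812, 0.2529, 0.2984]), array([-0.2459,  0.0639, -1.6797]), 0.02768360262245725)
```

Pin gripped squarely (27.7 mm opening for the 28 mm tab). Moving to the lug and inserting under force watch.

```bash
cat > ins.py <<'E'
from h import *
import sys
yaw=90.65; ax=np.array([np.cos(np.radians(yaw)),np.sin(np.radians(yaw))]); AX=.1785
def at(dist,dx=0,dz=0): # hand centre 'dist' before outer face along pin axis
    p=HOLE[:2]-ax*dist+np.array([dx,0]); return [*p,HOLE[2]+AX+dz]
def push(start,end,dx,dz,step=.006,lim=8):
    r.servo_line(at(start,dx,dz),speed=.1); f0=r.sense()['contact_force']
    d=start
    while d>end:
        d-=step; r.servo_line(at(d,dx,dz),speed=.07); f=r.sense()['contact_force']-f0
        print(round(d,4),f.round(1),round((HOLE[:2]-r.sense()['tcp_pos'][:2])@ax,4))
        if f[1]<-lim or np.linalg.norm(f)>15: return d
    return None
E
python3 - <<'E'
from ins import *
p=at(.115); r.reach([p[0],p[1],.30],[180,0,yaw]); r.servo_line(p,speed=.2); print(F())
snap('top','top8'); snap('side','side8')
print(push(.105,.006,0,0)); print(F())
E
```

```text
(51.35, array([ 0.5296, -0.4001,  0.2306]), array([0.2605, 0.1562, 0.1964]), 0.027664435115691385)
0.099 [ 0.3  0.1 -1. ] 0.0988
0.093 [-0.2 -0.2 -0.1] 0.0927
0.087 [-0.  -0.6 -0.1] 0.0867
0.081 [-0.  -0.6  0.4] 0.0806
0.075 [ 0.2 -0.4  0.2] 0.0746
0.069 [ 0.  -0.  -0.4] 0.0686
0.063 [-0.2 -0.1 -0.9] 0.0627
0.057 [ 1.5 -0.5 -0.2] 0.0566
0.051 [ 0.  -0.3 -0.3] 0.0506
0.045 [0.4 1.  0.2] 0.0447
0.039 [-0.3 -0.9  0.1] 0.0386
0.033 [-0.   1.   0.2] 0.0326
0.027 [ 0.2  0.2 -0.2] 0.0267
0.021 [ -0.  -14.9  -4.4] 0.024
0.02099999999999997
(55.2, array([ 0.5277, -0.3095,  0.2309]), array([  0.0606, -14.9725,  -5.3819]), 0.027458197372620435)
```

Shoulder contact came at a hand distance of 24 mm (about 21 predicted; a blocked tip would have stopped at about 80), with no side force on the way in. Releasing and checking.

Run:
```python
from ins import *
r.servo_line(at(.0235),speed=.05); print(F()); r.let_go(); print(F())
q=r.sense()['tcp_pos']; r.servo_line([*q[:2],.36],speed=.25); 
r.servo_line([.42,-.42,.40],speed=.3); print(F())
t=snap('top','top9'); s=snap('side','side9')
# pin tab: expected outer tab at tm; compare images with before-insertion
P=[HOLE+np.array([0,-y,0]) for y in(0,.018,.036)]; print('exp tab px side',proj(s,P).round(1).tolist(),'top',proj(t,P).round(1).tolist())
for n,S,old in(('t',t,'top8'),('s',s,'side1')):
    o=dict(np.load('pics/'+old+'.npz'))['frame'].astype(int); u,v=proj(S,P[1])[0].astype(int)
    d=np.abs(S['frame'].astype(int)-o).sum(2)[v-14:v+15,u-14:u+15]; m=(d>60).astype(np.uint8)
    print(n,u,v); print('\n'.join(''.join('#' if a else '.' for a in row) for row in m))
# opener, measured in both views
c={}
for n,S in(('t',t),('s',s)):
    im=S['frame'].astype(int); m=((im[:,:,0]-im[:,:,2]>25)&(im[:,:,0]<130)).astype(np.uint8); k=np.zeros_like(m); k[255:330,250:370]=1; m*=k
    cs=max(cv2.findContours(m,0,1)[0],key=cv2.contourArea); rc=cv2.minAreaRect(cs); print(n,rc); c[n]=rc[0]
print('opener brown centre',tri(t,c['t'],s,c['s']))
# handle of arm: dark blob
exp=tm(np.array([-.265,-.137,.053])); print('handle exp px',proj(t,exp),proj(s,exp))
h={}
for n,S in(('t',t),('s',s)):
    u,v=proj(S,exp)[0].astype(int); R=S['frame'][v-40:v+40,u-40:u+40]; m=(R.max(2)<28).astype(np.uint8); cs=max(cv2.findContours(m,0,1,offset=(u-40,v-40))[0],key=cv2.contourArea); h[n]=cv2.minAreaRect(cs)[0]; print(n,cv2.minAreaRect(cs))
print('handle',tri(t,h['t'],s,h['s']))
```

```text
(55.45, array([ 0.5279, -0.3105,  0.2308]), array([-0.3035, -7.8765, -2.5492]), 0.02777506291964431)
(56.4833, array([ 0.5283, -0.309 ,  0.2305]), array([-0.2536, -0.577 ,  0.5365]), 0.08752853923280363)
(57.8333, array([ 0.4204, -0.4197,  0.3981]), array([0.1758, 0.0759, 0.017 ]), 0.08775835184642097)
exp tab px side [[387.5, 356.8], [393.8, 363.6], [400.3, 370.6]] top [[450.2, 242.9], [457.7, 242.9], [465.3, 242.9]]
t 457 242
....##############...........
......############...........
............#####............
.............................
.............................
.............................
.............................
.............................
.............................
..........##########..#......
..........##############.....
..........##############.....
..........##############.....
..........###########..######
..........###################
..........###########...#####
..........##########..#......
..........##########....#####
..........#############......
...........#############.....
...........#############.....
...........############......
........
[... 960 characters left out ...]
.
#######################......
#####################......##
####################......###
##################......#####
t ((343.00006103515625, 280.0000305175781), (30.31584930419922, 6.736855506896973), 3.5763344764709473)
s ((280.41217041015625, 305.7770080566406), (29.643146514892578, 7.904839515686035), 54.46232223510742)
opener brown centre (array([ 0.4414, -0.033 ,  0.0101]), np.float64(0.000865920646078648))
handle exp px [[446.0297 285.0914]] [[340.4578 378.19  ]]
t ((445.0, 267.0), (10.0, 10.0), 90.0)
s ((329.23529052734375, 385.5588073730469), (14.920376777648926, 32.413230895996094), 59.036251068115234)
handle (array([ 0.4435, -0.2667,  0.0243]), np.float64(0.06271381655396868))
```

```bash
python3 -c "
from station import r
print(r.sense()['clock']); r.hand_in()"
```

```text
57.9333
the job is handed in; nothing more can be done
```

The job is handed in at 57.9 s of the 72 s allowed. The cutting arm is down and pinned, and the opener lies on the desk. No verdict was reported.

**What I did**
1. I pressed the arm down along its arc until it met the stop. Fingertip height was 64.6 mm under 23 N.
2. I slid the opener's blade under the lid's lip, using the tin's wall as a touch reference, and swung the lid to its stop. I then laid the opener about 15 mm from where it started.
3. The open fingers would not fit across the tin beside the raised lid. So I turned and dragged the pin with the closed fingertips before gripping it by its tab.
4. I pushed the pin in from the right until its tab met the lug.

**What the last checks showed**
- **Pin:** it went in with almost no side force. The shoulder made contact at a hand distance of 24 mm; I had predicted about 21, and a blocked tip would have stopped at about 80. In the last top view the tab's outer end is about 1 px (roughly 2 mm) from its expected place, and it is centred on the hole.
- **Opener:** the handle centre measures 10.1 mm high, against 9.9 mm when it first lay on the desk. I took that as flat; I did not measure its tilt separately.
- **Arm:** the final camera check of the handle failed. The colour mask picked up the wrong patches and the two views disagreed by 63 mm. That the arm is down rests on the stop contact and on the pin passing freely to full depth.
- **Drag:** dragging the pin by friction worked only partly, moving it about 12 mm of the 50 mm intended.
- **Not measured at the end:** I did not recheck where the bystanders stand, the pin's angle after release, or how far its tip stands past the inner ear.

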